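Slide the grey pot under the dripper

TASK

Slide the grey handled pot along the slatted shelf, without lifting or tipping it, to the marked end under the hanging dripper (not the end with the short capped outlet), until its side rests snugly against the wooden end stop there, centred across the shelf on the marked ring. Bring it up to the stop gently, do not knock the water pipe overhead, leave the tin, timer and cultivator where they are, and let go.

Things in the scene. Friction and masses are not known exactly. Their poses are not given: they have to be found in the camera images.
- shelf: fixed slatted wooden shelf, 270 x 460 mm, flat top 30 mm above its origin. Origin: underside, middle of the pot lane. y runs along the lane (the sliding direction), roughly towards the robot; x across it, roughly to the robot's left, the wood reaching from x = -110 to +160 mm. Three dark rings, 120 mm diameter, mark places at x = 0, y = -125, 0, +125 mm
- pot: grey ceramic pot, loose, 0.45 to 0.9 kg, open round straight-sided, 110 mm outer diameter, 100 mm high, wall 6 mm, inner floor 30 mm up. Origin: centre of its underside; z up. One flat solid lug handle points along its own -x: 16 mm thick (in y), from x = -55 to x = -100 mm, z = 37 to 87 mm; it points to the robot's right, its root under the pipe
- pipe: fixed steel water pipe, 36 mm diameter, 470 mm long, level along the shelf's y above the lane's right part. Pose given: the shelf's own origin and axes; in it the pipe's axis is at x = -52, z = 225 mm (underside z = 207, outer edge x = -70), so a tool reaching the pot's handle must lean out to the robot's right. On two steel arms at y = +-210, from posts at x = +125 mm
- dripper: black dripper on an elbow of the pipe, over the ring at one end of the shelf: the end the pot must go to. Origin at shelf underside level below its tip
- drip_tip (a point): lower tip of the dripper, 165 mm over the table; plumb above the end ring's centre, 35 mm above the pot's rim when the pot is below
- blank: the short capped outlet on the pipe at the other end of the shelf, 18 mm long; nothing to do there. Origin at shelf underside level, above the other end ring's centre
- stop_near: fixed wooden batten across the lane at the shelf's +y end (near the robot), 160 mm (x) x 20 mm (y) x 25 mm high. Origin: centre of its underside on the shelf; its face towards the pot lies 10 mm from the origin, so the touching pot's centre is 65 mm from it in y. Its place varies by some mm
- stop_far: the same batten at the shelf's -y end (far from the robot)
- tin: loose steel hinge-lidded tin, 68 x 98 x 60 mm, standing on the shelf left of the lane; to be left alone. Origin: centre of underside
- timer: loose black timer box with a turning knob, 50 x 85 mm, 74 mm high, standing on the shelf left of the lane; to be left alone. Origin: centre of underside
- cultivator: loose hand cultivator, yellow handle, three steel tines, 275 mm long, 40 mm high, lying on the table beside the shelf on the robot's left; to be left alone. Origin on the table, 160 mm from the handle's end
Things that resemble listed ones, but are neither listed nor needed, are in the scene too. Leave any pink or yellow look-alike of the pot alone.

How it is judged:
At the end, for the whole second after the job is handed in: The pot stands upright, at rest and released on the shelf under the dripper: centre within 25 mm of plumb below the tip and within 18 mm of the lane's middle across the shelf, its side touching that end stop or less than 3 mm from it (horizontal distance between pot and drip_tip below 0.025 m and (y of pot in the frame of stop_near between -0.068 and 0 m or y of pot in the frame of stop_far between 0 and 0.068 m) and x of pot in the frame of shelf between -0.018 and 0.018 m and z of pot in the frame of shelf below 0.034 m and angle between pot's own z axis and vertical below 0.04 rad and linear speed of pot below 0.01 m/s).
It fails at once if the pot is lifted off the shelf (over 8 mm) (z of pot in the frame of shelf above 0.038 m).
It fails at once if the pot is tipped (over 8 degrees) (angle between pot's own z axis and vertical above 0.14 rad).
It fails at once if the pot is rammed into an end stop (over 40 N) (contact force between pot and stop_near above 40 N or contact force between pot and stop_far above 40 N).
It fails at once if the water pipe is knocked (over 20 N) (contact force between any of the arm, the fingers and pipe above 20 N).
It fails at once if the tin, timer or cultivator is moved (over 15 mm) (distance of any of tin, timer, cultivator from where it was at the start of the episode above 0.015 m).
It also fails if it takes over 48 s, if anything falls off the work surface, if the arm or the gripper's body presses on something with over 40 N, if the wrist force passes 120 N, or if a joint passes its speed limit or range.

ROBOT

A 6-joint arm with a two-finger parallel gripper is mounted at the origin on the work surface. World frame = base frame: x ahead of the robot, y to its left, z up, the work surface at z = 0. Lengths are in m, angles in rad, forces in N, time in s.
With the tool pointing down it reaches from about 0.4 to 0.825 m from the base axis. Payload 7 kg.
Tool frame: the origin (TCP) lies midway between the tips of the shut fingers; the grasp point (between the pads) lies 19 mm behind it; z points along the fingers, y is the line along which they close (so a half turn about z gives the same grasp; the last joint's range is limited). The gripper opens to 88 mm and grips with 3 to 60 N. Pads are 19 mm wide; open, the fingers measure 130 mm over their backs; the gripper's body (78 mm by 193 mm) begins 47 mm behind the grasp point.
Start: joints at [-0.968, 0.359, 0.012, 0, -1.224, -0.288], TCP at [0.209, -0.642, 0.227] pointing down, gripper open.
Joint ranges: [-3.07, 3.07], [-1.43, 2.12], [-1.02, 1.25], [-3.03, 1.67], [-3.05, -0], [-3.03, 3.03]. Speed limits (rad/s): [2.39, 2.39, 3.01, 3.14, 3.14, 3.14].

INTERFACE

Orientations are given as a unit quaternion [x, y, z, w].
In Python, from workcell import arm gives the robot as it stands.
- The arm moves only by the tool drive_tool, never from a script. Its argument "series" is a list that holds one entry, the list of rows, each a list of 5 numbers: the opening, from 0 (shut) to 1 (fully open), then the shift along the tool's x, y, z each as a share of 0.02 m, from -1 to 1, then the turn about the tool's z as a share of 0.15 rad, from -1 to 1. A call has exactly 5 rows; each row shifts and turns the commanded pose from where the row before left it, along the tool's axes as they then stand; what a row does not reach is not made up. A row lasts 1/8 s, in which the tool goes at most 62.5 mm and 10.7 degrees, less where a joint would pass 70% of its speed; a pose out of reach is approached as far as the arm can. A call with a number of a shift or a turn outside -1 to 1 is refused whole. A call with a gripper value outside its range is refused whole. The fingers move at their own pace and stop on an object; the grip force is fixed at half the most. Time passes only in rows, so rows that do not move let the fingers close, or fill a call up. It gives the time, the measured TCP pose, the force, the opening and the grip force at its end, in the units of the state.
- arm.read_state(): the state, without advancing time (a new reading comes with each control period).
- arm.grab_frame(name): name is "scene" or "top"; returns a dict with "img" (400x640x3 uint8, red, green, blue), "K" (3x3 intrinsics, pixels), "world_to_cam" (4x4, takes a point from world to camera coordinates). Camera axes: x right, y up, looking along -z (the intrinsics and any distortion apply to the point x, -y, -z); pixel columns grow to the right and rows downward; lengths in m; the calibration is good to about 2 mm. A picture is of the moment at which its call begins. There is no depth.
- arm.job_done(): hands the job in; it is judged then, once.
The state is a dict: "time_s": time; "qpos": joint angles; "qvel": joint speeds; "joint_torque": joint torques, N m; "eef_pos": TCP position; "orientation": TCP orientation; "wrist_force": force on the tool from outside, world axes, zero at the start; "torque": the same for the moment, N m; "opening": opening from 0.0 (shut) to 1.0 (fully open); "grip_force": force on a finger pad.
Only numpy, scipy, OpenCV 4.12 (cv2) and the standard library are available. Lean on these libraries where they do the work, as an engineer would, in place of code of your own. Each camera call takes 0.05 s, during which the arm holds its last target. There are 200 camera calls.

## Working session

There is one attempt and no reset: what is moved stays moved. The work goes in short steps, Python scripts to look and compute and a tool call to move; the robot and the scene stay as the last step left them, time stands still between calls to the robot, and variables do not carry over. Pictures are saved under pics/ and viewed, at most 10 in all, crops included, and the job is handed in when it is done.

Besides the shell and the picture viewer there is one more tool, called after "Request:" by a JSON object that holds its "fn" and its "kwargs". drive_tool: Moves the arm, as the interface text tells. Its arguments: {"type":"object","properties":{"series":{"type":"array","items":{"type":"array","items":{"type":"array","items":{"type":"number"}}}}},"required":["series"]}

```bash
mkdir -p pics; python3 - <<'E'
from workcell import arm
import cv2,numpy as np
s=arm.read_state();print(s)
for n in("scene","top"):
    f=arm.grab_frame(n);cv2.imwrite(f"pics/{n}0.png",f["img"][:,:,::-1]);np.savez(f"pics/{n}0.npz",**f);print(f["K"],f["world_to_cam"],f.keys())
E
```

```text
{'time_s': 0.0, 'qpos': array([-9.67884125e-01,  3.59409640e-01,  1.10363030e-02, -3.71160290e-04,
       -1.22410084e+00, -2.88066016e-01]), 'qvel': array([ 1.33495585e-06, -1.96332888e-04,  1.46709484e-04,  1.22944096e-03,
        4.74359834e-04, -1.07915007e-04]), 'joint_torque': array([-5.38078948e-04, -5.82715917e+01,  2.93045139e+01,  6.99713096e+00,
        6.86232830e-03, -1.04515620e-04]), 'eef_pos': array([ 0.2088259 , -0.64135342,  0.22559437]), 'orientation': array([-1.56711206e-01,  9.87644098e-01,  8.32230007e-04, -2.04035944e-04]), 'wrist_force': array([ 0.28873708, -0.03292105, -0.08684287]), 'torque': array([-0.05371515,  0.02677922, -0.04895049]), 'grip_force': 0.0, 'opening': 0.9991201152286643}
[[363.01680875   0.         317.10761782]
 [  0.         363.01680875 208.13833357]
 [  0.           0.           1.        ]] [[-0.85389266  0.52033749  0.01078065  0.42316492]
 [-0.43480007 -0.72460084  0.53469853  0.23355971]
 [ 0.28603536  0.45188772  0.84497412 -1.2370735 ]
 [ 0.          0.          0.          1.        ]] dict_keys(['img', 'K', 'world_to_cam'])
[[390.29232851   0.         324.10601715]
 [  0.         390.29232851 203.73059965]
 [  0.           0.           1.        ]] [[ 0.00622501 -0.99963851 -0.02615538  0.09328995]
 [ 0.9975102   0.0043701   0.07038684 -0.55713372]
 [-0.07024709 -0.02652842  0.99717681 -1.102257  ]
 [ 0.          0.          0.          1.        ]] dict_keys(['img', 'K', 'world_to_cam'])
```

View pics/scene0.png

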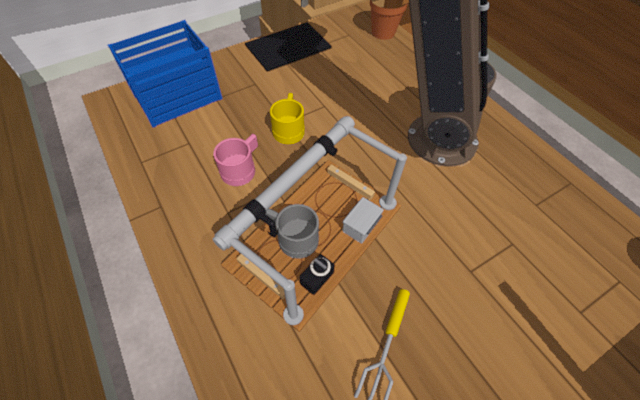

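View pics/top0.png

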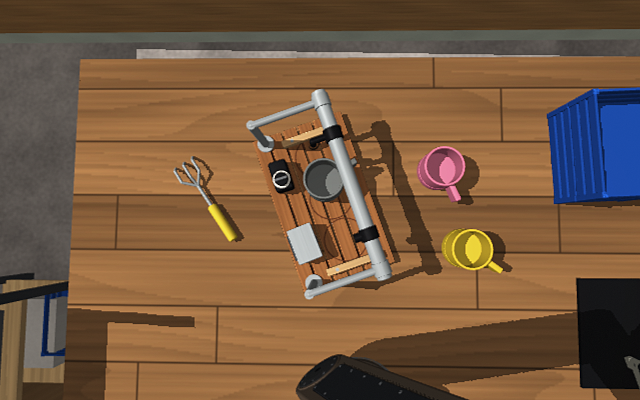

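The grey pot is at top (323,180), scene (297,230). The pink one (442,168) and the yellow one (470,248) are look-alikes; grey, on the shelf under the pipe, is the one described. There are black outlets on the pipe at top (330,133) and (366,234), so I'll enlarge a crop to tell the dripper from the blank.

```bash
python3 - <<'E'
import cv2,numpy as np
a=cv2.imread("pics/scene0.png")[110:330,210:410];b=cv2.imread("pics/top0.png")[85:305,235:435]
cv2.imwrite("pics/crop0.png",cv2.resize(np.hstack([a,b]),(800,440),interpolation=cv2.INTER_CUBIC))
E
```

```text
(no output)
```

View pics/crop0.png

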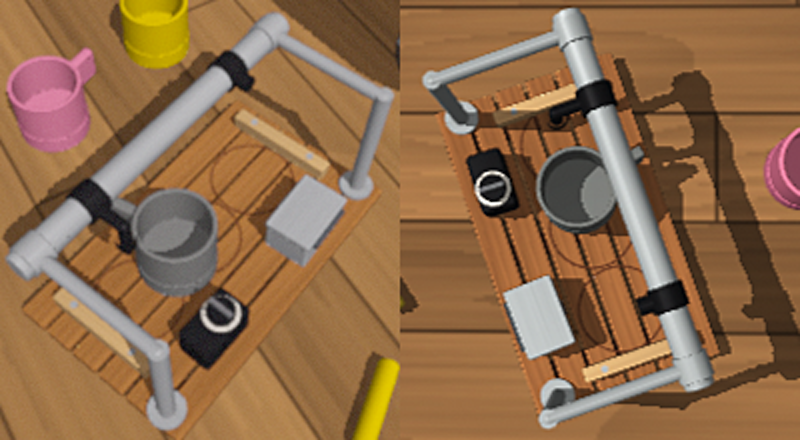

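The crop shows the far outlet (crop right 565,105; left 125,235) reaching out over the end ring, with a hanging tip. The near outlet (655,298; 235,70) is short. So the dripper is at the far end, and the pot must slide in -y towards stop_far. Next I measure the pipe ends, pot rim, stops and tip.

```bash
cat > h.py <<'E'
import numpy as np,cv2
def cam(n,i=0):
    f=np.load(f"pics/{n}{i}.npz");W=f["world_to_cam"];return f["K"],W
def ray(n,p):
    K,W=cam(n);d=np.array([(p[0]-K[0,2])/K[0,0],-(p[1]-K[1,2])/K[1,1],-1.]);R=W[:3,:3]
    return -R.T@W[:3,3],R.T@d
def plane(n,p,z):
    o,d=ray(n,p);return o+d*(z-o[2])/d[2]
def tri(ps,pt):
    o1,d1=ray("scene",ps);o2,d2=ray("top",pt)
    s=np.linalg.lstsq(np.c_[d1,-d2],o2-o1,rcond=None)[0];a=o1+d1*s[0];b=o2+d2*s[1]
    return (a+b)/2,np.linalg.norm(a-b)
def proj(n,X):
    K,W=cam(n);c=np.atleast_2d(X)@W[:3,:3].T+W[:3,3];return np.c_[K[0,0]*c[:,0]/-c[:,2]+K[0,2],-K[1,1]*c[:,1]/-c[:,2]+K[1,2]]
S=lambda x,y:(x/2+210,y/2+110)
T=lambda x,y:((x-400)/2+235,y/2+85)
E
python3 - <<'E'
from h import *
np.set_printoptions(precision=4,suppress=True)
far=tri(S(25,258),T(570,18));near=tri(S(275,25),T(695,383));print("pipe",far,near,np.linalg.norm(far[0]-near[0]))
print("tip",tri(S(127,250),T(556,122)))
print("blanktip",tri(S(250,88),T(640,303)))
u=near[0]-far[0];u[2]=0;u/=np.linalg.norm(u);ex=np.array([u[1],-u[0],0])
print("yaxis",u,"xaxis",ex)
for n in("scene","top"):
    im=cv2.imread(f"pics/{n}0.png");h=cv2.cvtColor(im,cv2.COLOR_BGR2HSV)
    x0,y0,w=(210,110,200) if n=="scene" else (235,85,200)
    m=cv2.inRange(h,(10,60,165),(25,140,255));m2=np.zeros_like(m);m2[y0:y0+220,x0:x0+w]=m[y0:y0+220,x0:x0+w]
    for c in cv2.findContours(m2,0,1)[0]:
        if cv2.contourArea(c)>25: print(n,"batten",cv2.contourArea(c),cv2.boxPoints(cv2.minAreaRect(c)).round(1).tolist())
# pot rim
for p in[(537,190),(577,148),(577,231)]:print("rim top",plane("top",T(*p),.13))
for p in[(133,240),(173,190),(217,228),(175,268)]:print("rim sc",plane("scene",S(*p),.13))
E
python3 - <<'E'
import cv2,numpy as np
a=cv2.imread("pics/scene0.png")[190:270,230:330];b=cv2.imread("pics/top0.png")[120:220,290:390]
cv2.imwrite("pics/crop1.png",np.hstack([cv2.resize(a,(400,320),interpolation=2),cv2.resize(b,(400,400),interpolation=2)[:320]]))
E
```

```text
pipe (array([0.7996, 0.1039, 0.2338]), np.float64(0.007801159928886555)) (array([ 0.3754, -0.0456,  0.2287]), np.float64(0.0023595043750800028)) 0.4498281393351318
tip (array([0.6906, 0.1214, 0.1735]), np.float64(0.001544281176714887))
blanktip (array([0.4628, 0.0204, 0.2213]), np.float64(0.007679093259603423))
yaxis [-0.9431 -0.3325  0.    ] xaxis [-0.3325  0.9431  0.    ]
scene batten 52.0 [[228.60000610351562, 302.20001220703125], [235.0, 299.0], [243.39999389648438, 315.79998779296875], [237.0, 319.0]]
scene batten 36.5 [[209.3000030517578, 298.1000061035156], [219.1999969482422, 296.79998779296875], [222.3000030517578, 321.5], [212.3000030517578, 322.70001220703125]]
scene batten 1016.0 [[305.6000061035156, 306.8999938964844], [338.20001220703125, 285.20001220703125], [367.20001220703125, 328.79998779296875], [334.70001220703125, 350.5]]
scene batten 102.5 [[234.60000610351562, 284.3999938964844], [243.0, 280.8999938964844], [254.3000030517578, 308.0], [245.89999389648438, 311.5]]
scene batten 314.5 [[236.10000610351562, 258.6000061035156], [241.10000610351562, 252.6000061035156
[... 1072 characters left out ...]
035156, 138.10000610351562]]
scene batten 292.5 [[204.5, 111.9000015258789], [224.5, 106.9000015258789], [232.89999389648438, 140.5], [212.89999389648438, 145.5]]
top batten 271.5 [[325.29998779296875, 269.20001220703125], [367.8999938964844, 254.0], [370.20001220703125, 260.6000061035156], [327.70001220703125, 275.79998779296875]]
top batten 161.5 [[285.8999938964844, 138.6999969482422], [321.8999938964844, 126.0], [324.1000061035156, 132.1999969482422], [288.1000061035156, 145.0]]
rim top [0.6108 0.1476 0.13  ]
rim top [0.6664 0.0957 0.13  ]
rim top [0.5574 0.095  0.13  ]
rim sc [0.6697 0.0907 0.13  ]
rim sc [0.5912 0.0523 0.13  ]
rim sc [0.5721 0.1295 0.13  ]
rim sc [0.6444 0.1508 0.13  ]
```

View pics/crop1.png

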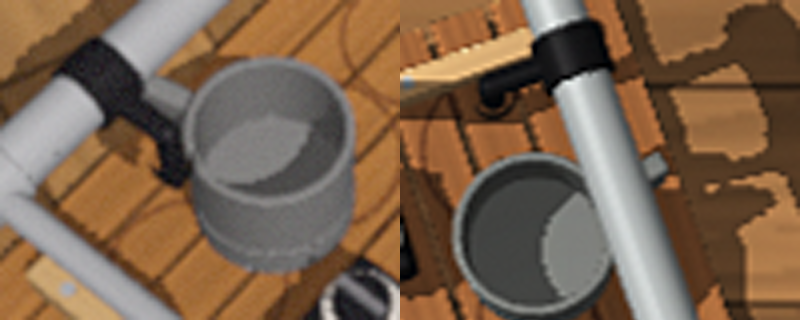

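The crop gives the tip at scene (273.8,235), top (312.5,143.8). The rim is clear in both views: scene ellipse columns 276–319, rows 204–242, and top left edge at 303.

```bash
python3 - <<'E'
from h import *
from scipy.optimize import least_squares
np.set_printoptions(precision=4,suppress=True)
print("tip",tri((273.8,235),(312.5,143.8)))
C=lambda x,y:(230+x/4,190+y/4); D=lambda x,y:(290+(x-400)/4,120+y/4)
rs=[C(*p) for p in[(183,135),(270,58),(355,135),(215,80),(330,80)]]
rt=[D(*p) for p in[(453,225),(475,180),(530,152),(470,280),(575,158)]]
for z in(.12,.13,.14):
  out=[]
  for n,r in(("scene",rs),("top",rt)):
    P=np.array([plane(n,p,z)[:2] for p in r])
    s=least_squares(lambda q:np.hypot(*(P-q[:2]).T)-.055,[.61,.1]);out+= [s.x,s.fun.std()]
  print("pot z",z,out)
# battens, top face z=.055, sides z .03-.055
for n,q in(("scene",[[327,168.3],[333.4,159.9],[377,193.1],[370.6,201.5]]),("top",[[325.3,269.2],[367.9,254],[370.2,260.6],[327.7,275.8]]),
 ("scene",[[236.1,258.6],[241.1,252.6],[283.3,287.8],[278.3,293.8]]),("top",[[285.9,138.7],[321.9,126],[324.1,132.2],[288.1,145]])):
  P=np.array([plane(n,p,.055)[:2] for p in q]);L=P[2]-P[1] if n=="scene" else P[1]-P[0]
  print(n,P.tolist().__str__(),"ang",np.degrees(np.arctan2(L[1],L[0])),"wid",np.linalg.norm(P[1]-P[0]),np.linalg.norm(P[2]-P[1]))
# pipe edges in top/scene by line: end centres on plane z=.225
for a in(plane("top",T(570,18),.225),plane("top",T(695,383),.225),plane("scene",S(25,258),.225),plane("scene",S(275,25),.225)):print("pipe",a)
# bands of pipe by mid pixels in top crop1
E
```

```text
tip (array([0.6928, 0.1236, 0.1798]), np.float64(0.006054265040781039))
pot z 0.12 [array([0.6134, 0.0953]), np.float64(0.0009657281277864931), array([0.6169, 0.0931]), np.float64(0.0007862526903158171)]
pot z 0.13 [array([0.6164, 0.1012]), np.float64(0.0011601827272204146), array([0.6151, 0.0924]), np.float64(0.00081606951998601)]
pot z 0.14 [array([0.6194, 0.1071]), np.float64(0.00141604056184952), array([0.6133, 0.0916]), np.float64(0.0008965735413476351)]
scene [[0.42571796577167104, -0.05841395280394501], [0.3914132173644076, -0.07606653507171768], [0.35023904208748863, 0.09280951959217987], [0.3832051865446575, 0.10690897601420135]] ang 103.70212343932212 wid 0.03858016879183041 0.17382299775512491
top [[0.3732935778809737, 0.09091618396941743], [0.41583415812075625, -0.02629717773004102], [0.39783103758513055, -0.03258291827759992], [0.3553475614521469, 0.08419842369442086]] ang -70.05250198121112 wid 0.12469431874799047 0.019068898322962803
scene [[0.7840018472233907, 0.0716426819118709], [0.7658088748728543, 0.0628097808554548], [0.717454594668088, 0.20303685500567292], [0.7351477842496497, 0.21011414470517048]] ang 109.02564865481004 wid 0.0202238568037805 0.1483299320395308
top [[0.7382720889449568, 0.20466137738430132], [0.7747266995410345, 0.10295455082082557], [0.7569031229565191, 0.09661506832038227], [0.7202067578818889, 0.19818666950847796]] ang -70.28088078086095 wid 0.10804266381075855 0.018917423731510376
pipe [0.8064 0.1023 0.225 ]
pipe [ 0.3741 -0.0454  0.225 ]
pipe [0.7962 0.1013 0.225 ]
pipe [ 0.374  -0.0493  0.225 ]
```

```bash
cat >> h.py <<'E'
ex=np.array([-.3355,.942]);ey=np.array([-.942,-.3355]);T0=-.1185;S0=-.5635
def sh(p): return np.array([p[:2]@ex-T0 if len(p) else 0,np.asarray(p[:2])@ey-S0])*1000
E
python3 - <<'E'
from h import *
np.set_printoptions(precision=1,suppress=True)
for k,p,z in(("tin",(503,293),.09),("tin",(548,278),.09),("tin",(575,340),.09),("tin",(527,357),.09),("timer",(515,210),.104),("timer",(505,150),.104),("tip",(490/1,0),0)):
    print(k,sh(plane("top",T(*p),z)))
print("pot",sh(np.array([.615,.096])),"tip",sh(plane("top",(312.5,143.8),.165)),sh(plane("scene",(273.8,235),.165)),"blank",sh(plane("top",T(640,303),.22)))
E
```

```text
tin [142.6  49.3]
tin [78.7 50.2]
tin [ 71.7 140.5]
tin [139.8 140.7]
timer [ 90.  -49.7]
timer [  76.4 -131. ]
tip [  29.6 -376.3]
pot [  2.6 -48. ] tip [  -0.2 -135.9] [  -1.3 -124. ] blank [-20.9 118.7]
```

Request:
{"fn": "drive_tool", "kwargs": {"series": [[[1,0,0,-1,1],[1,0,0,-1,1],[1,0,0,-1,1],[1,0,0,-1,1],[1,0,0,-1,1]]]}}

```text
time_s: 0.72
eef_pos: [0.2089, -0.6416, 0.3267]
orientation: [0.218, 0.976, 0.0, -0.0]
wrist_force: [0.6, -0.3, 0.4]
opening: 1.002
grip_force: 0.0
```

Request:
{"fn": "drive_tool", "kwargs": {"series": [[[1,0,0,0,1],[1,0,0,0,1],[1,0,0,0,1],[1,0,0,0,1],[1,0,0,0,1]]]}}

```text
time_s: 1.35
eef_pos: [0.209, -0.6416, 0.326]
orientation: [0.561, 0.828, 0.0, -0.0]
wrist_force: [-0.5, 0.1, -0.1]
opening: 1.002
grip_force: 0.0
```

Request:
{"fn": "drive_tool", "kwargs": {"series": [[[1,0,0,0,1],[1,0,0,0,0.2],[1,0,0,0,0],[1,0,0,0,0],[1,0,0,0,0]]]}}

```text
time_s: 1.98
eef_pos: [0.209, -0.6418, 0.3265]
orientation: [0.63, 0.776, 0.0, -0.0]
wrist_force: [0.8, -0.3, 0.7]
opening: 1.0
grip_force: 0.0
```

Request:
{"fn": "drive_tool", "kwargs": {"series": [[[1,1,0.63,0,0],[1,1,0.63,0,0],[1,1,0.63,0,0],[1,1,0.63,0,0],[1,1,0.63,0,0]]]}}

```text
time_s: 2.6
eef_pos: [0.2504, -0.5303, 0.3267]
orientation: [0.631, 0.776, -0.0, 0.0]
wrist_force: [0.8, 0.5, -0.0]
opening: 0.999
grip_force: 0.0
```

Request:
{"fn": "drive_tool", "kwargs": {"series": [[[1,1,0.63,0,0],[1,1,0.63,0,0],[1,1,0.63,0,0],[1,1,0.63,0,0],[1,1,0.63,0,0]]]}}

```text
time_s: 3.22
eef_pos: [0.2917, -0.4196, 0.3267]
orientation: [0.631, 0.776, 0.0, 0.0]
wrist_force: [0.1, 0.5, -0.1]
opening: 0.997
grip_force: 0.0
```

Request:
{"fn": "drive_tool", "kwargs": {"series": [[[1,1,0.63,0,0],[1,1,0.63,0,0],[1,1,0.63,0,0],[1,1,0.63,0,0],[1,1,0.63,0,0]]]}}

```text
time_s: 3.85
eef_pos: [0.3329, -0.3088, 0.3268]
orientation: [0.631, 0.776, 0.0, 0.0]
wrist_force: [-0.5, -0.4, -0.1]
opening: 1.003
grip_force: 0.0
```

Request:
{"fn": "drive_tool", "kwargs": {"series": [[[1,1,0.63,0,0],[1,1,0.63,0,0],[1,1,0.63,0,0],[1,1,0.63,0,0],[1,1,0.63,0,0]]]}}

```text
time_s: 4.47
eef_pos: [0.3742, -0.1981, 0.3268]
orientation: [0.631, 0.776, 0.0, 0.0]
wrist_force: [-0.0, 0.6, -1.2]
opening: 0.998
grip_force: 0.0
```

Request:
{"fn": "drive_tool", "kwargs": {"series": [[[1,1,0.63,0,0],[1,1,0.63,0,0],[1,1,0.63,0,0],[1,1,0.63,0,0],[1,1,0.63,0,0]]]}}

```text
time_s: 5.1
eef_pos: [0.4191, -0.1198, 0.3266]
orientation: [0.617, 0.787, 0.015, -0.015]
wrist_force: [0.1, 0.5, 0.0]
opening: 0.999
grip_force: 0.0
```

Request:
{"fn": "drive_tool", "kwargs": {"series": [[[1,1,0.63,0,0],[1,1,0.63,0,0],[1,1,0.63,0,0],[1,1,0.63,0,0],[1,1,0.63,0,0]]]}}

```text
time_s: 5.72
eef_pos: [0.4629, -0.0565, 0.3299]
orientation: [0.591, 0.805, 0.037, -0.037]
wrist_force: [-0.2, 0.7, 0.2]
opening: 1.005
grip_force: 0.0
```

Request:
{"fn": "drive_tool", "kwargs": {"series": [[[1,0.9,0.6,0,0],[1,0.9,0.6,0,0],[1,0.85,0.55,0,0],[1,0,0,0,0],[1,0,0,0,0]]]}}

```text
time_s: 6.35
eef_pos: [0.4852, -0.022, 0.3331]
orientation: [0.577, 0.814, 0.048, -0.048]
wrist_force: [-0.3, 0.3, -0.3]
opening: 1.0
grip_force: 0.0
```

```bash
python3 - <<'E'
from workcell import arm
from h import *
s=arm.read_state();print(s["eef_pos"],s["qpos"],sh(s["eef_pos"]))
im=[arm.grab_frame(n)["img"][:,:,::-1] for n in("scene","top")]
cv2.imwrite("pics/m1.png",np.hstack([im[0][0:400,150:550],im[1][0:400,150:550]]))
E
```

```text
[ 0.48519706 -0.02195863  0.33309781] [ 0.2454059   0.01083737 -0.13387101 -0.13649672 -1.41732295 -3.02988369] [-64.96864316 113.81149292]
```

View pics/m1.png

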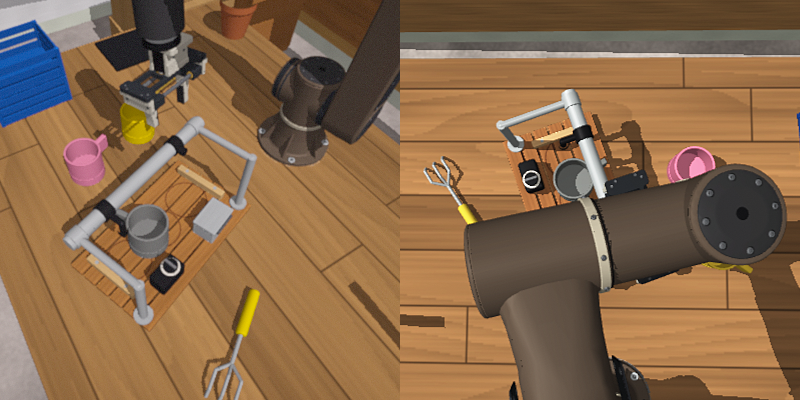

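J6 reached its limit (−3.03), and the tool has taken on a lean of about 8° to the robot's right. Coming in at the handle from outside the pipe, that lean is useful. I'll move off the limit to see whether it persists, and measure which way the handle points.

Request:
{"fn": "drive_tool", "kwargs": {"series": [[[1,-1,0,0,-0.9],[1,-1,0,0,0],[1,-1,0,0,0],[1,0,0,0,0],[1,0,0,0,0]]]}}

```text
time_s: 7.08
eef_pos: [0.5097, -0.0758, 0.3253]
orientation: [0.521, 0.851, 0.051, -0.045]
wrist_force: [-0.5, 0.2, -0.4]
opening: 1.003
grip_force: 0.0
```

```bash
python3 - <<'E'
from h import *
from workcell import arm
from scipy.spatial.transform import Rotation as R
np.set_printoptions(precision=3,suppress=True)
D=lambda x,y:(290+(x-400)/4,120+y/4);C=lambda x,y:(230+x/4,190+y/4)
s=arm.read_state();print(s["eef_pos"],s["qpos"],sh(s["eef_pos"]));print(R.from_quat(s["orientation"]).as_matrix())
for p in[(643,182),(668,172),(655,152),(640,170)]:print("handle top",sh(plane("top",D(*p),.117)))
for p in[(148,80),(190,108),(185,92),(140,95),(185,120)]:print("handle scene",sh(plane("scene",C(*p),.117)))
E
```

```text
[ 0.51  -0.076  0.325] [ 0.125  0.074 -0.084 -0.137 -1.42  -2.775] [-123.944  108.801]
[[-0.452  0.891 -0.023]
 [ 0.882  0.451  0.133]
 [ 0.129  0.04  -0.991]]
handle top [-77.619 -58.216]
handle top [-95.404 -58.996]
handle top [-91.791 -74.457]
handle top [-78.428 -66.428]
handle scene [-85.332 -65.16 ]
handle scene [-50.072 -63.546]
handle scene [-60.671 -56.698]
handle scene [-81.482 -76.737]
handle scene [-46.518 -72.155]
```

The lean persists, so the handle can be gripped from outside the pipe as intended. I need about 16–20° of lean, so I'll press on against the J6 limit to get more.

Request:
{"fn": "drive_tool", "kwargs": {"series": [[[1,-1,0,0,1],[1,-1,0,0,1],[1,0,0,0,1],[1,0,0,0,1],[1,0,0,0,1]]]}}

```text
time_s: 7.7
eef_pos: [0.5103, -0.2041, 0.2965]
orientation: [0.746, 0.654, 0.081, -0.093]
wrist_force: [1.4, -0.6, -0.3]
opening: 1.0
grip_force: 0.0
```

```bash
cat > st.py <<'E'
from h import *
from workcell import arm
from scipy.spatial.transform import Rotation as R
np.set_printoptions(precision=3,suppress=True)
s=arm.read_state();print(s["time_s"],s["eef_pos"],s["qpos"],sh(s["eef_pos"]));M=R.from_quat(s["orientation"]).as_matrix();print(M)
print("yang",np.degrees(np.arctan2(M[1,1],M[0,1])),"lean x",np.degrees(np.arcsin(M[2,0])),"y",np.degrees(np.arcsin(M[2,1])))
E
python3 st.py
```

```text
7.7 [ 0.51  -0.204  0.296] [-0.206  0.188  0.011 -0.244 -1.451 -3.03 ] [-244.968  151.314]
[[ 0.131  0.991 -0.001]
 [ 0.961 -0.127  0.245]
 [ 0.243 -0.033 -0.969]]
yang -7.273359542649733 lean x 14.061664242749918 y -1.878477551380285
```

Request:
{"fn": "drive_tool", "kwargs": {"series": [[[1,0,0,-0.8,-1],[1,0,0,-0.8,-1],[1,0,0,-0.8,-1],[1,0,0,-0.8,-1],[1,0,0,-0.8,-1]]]}}

```text
time_s: 8.32
eef_pos: [0.5102, -0.223, 0.3748]
orientation: [0.451, 0.884, 0.109, -0.057]
wrist_force: [-0.7, 0.2, -0.6]
opening: 0.999
grip_force: 0.0
```

```bash
cat >> st.py <<'E'
import sys
if len(sys.argv)>3:
    d=np.array(list(map(float,sys.argv[1:4])))-s["eef_pos"];print("rows in tool axes",M.T@d/.02)
E
python3 st.py .38 .40 .37
```

```text
8.325 [ 0.51  -0.223  0.375] [-0.237  0.179  0.171 -0.239 -1.621 -2.283] [-262.716  157.682]
[[-0.586  0.81  -0.001]
 [ 0.786  0.569  0.244]
 [ 0.198  0.142 -0.97 ]]
yang 35.06336792582292 lean x 11.449091838255994 y 8.15456808836448
rows in tool axes [28.237 12.404  7.84 ]
```

Request:
{"fn": "drive_tool", "kwargs": {"series": [[[1,1,0.44,0.28,0],[1,1,0.44,0.28,0],[1,1,0.44,0.28,0],[1,1,0.44,0.28,0],[1,1,0.44,0.28,0]]]}}

```text
time_s: 8.95
eef_pos: [0.4871, -0.111, 0.3726]
orientation: [0.454, 0.882, 0.109, -0.057]
wrist_force: [-0.3, 0.2, 0.2]
opening: 0.998
grip_force: 0.0
```

Request:
{"fn": "drive_tool", "kwargs": {"series": [[[1,1,0.44,0.28,0],[1,1,0.44,0.28,0],[1,1,0.44,0.28,0],[1,1,0.44,0.28,0],[1,1,0.44,0.28,0]]]}}

```text
time_s: 9.57
eef_pos: [0.4644, -0.0007, 0.3716]
orientation: [0.454, 0.882, 0.109, -0.057]
wrist_force: [0.2, 0.6, -0.2]
opening: 1.004
grip_force: 0.0
```

Request:
{"fn": "drive_tool", "kwargs": {"series": [[[1,1,0.44,0.28,0],[1,1,0.44,0.28,0],[1,1,0.44,0.28,0],[1,1,0.44,0.28,0],[1,1,0.44,0.28,0]]]}}

```text
time_s: 10.2
eef_pos: [0.4418, 0.1094, 0.3706]
orientation: [0.454, 0.882, 0.109, -0.057]
wrist_force: [-1.0, -0.4, -0.0]
opening: 1.003
grip_force: 0.0
```

Request:
{"fn": "drive_tool", "kwargs": {"series": [[[1,1,0.44,0.28,0],[1,1,0.44,0.28,0],[1,1,0.44,0.28,0],[1,1,0.44,0.28,0],[1,1,0.44,0.28,0]]]}}

```text
time_s: 10.82
eef_pos: [0.4408, 0.1866, 0.3622]
orientation: [0.431, 0.891, 0.123, -0.076]
wrist_force: [-0.4, 0.1, 0.3]
opening: 1.001
grip_force: 0.0
```

Request:
{"fn": "drive_tool", "kwargs": {"series": [[[1,1,0.44,0.28,0],[1,1,0.44,0.28,0],[1,1,0.44,0.28,0],[1,1,0.44,0.28,0],[1,1,0.44,0.28,0]]]}}

```text
time_s: 11.45
eef_pos: [0.4381, 0.2577, 0.3557]
orientation: [0.4, 0.9, 0.141, -0.098]
wrist_force: [-0.5, 0.2, 0.0]
opening: 0.999
grip_force: 0.0
```

```bash
python3 st.py .38 .40 .37
```

```text
11.45 [0.438 0.258 0.356] [ 0.667 -0.023 -0.088 -0.314 -1.353 -3.03 ] [214.3    64.303]
[[-0.66   0.748 -0.064]
 [ 0.693  0.64   0.333]
 [ 0.29   0.176 -0.941]]
yang 40.51479275297599 lean x 16.885430545806315 y 10.114753749151406
rows in tool axes [7.054 2.499 1.884]
```

Lean is 19.8° towards 101°, which is enough. Next I go back over the pipe to its outer side, then yaw to suit the handle.

Request:
{"fn": "drive_tool", "kwargs": {"series": [[[1,-0.95,-0.08,-0.32,0],[1,-0.95,-0.08,-0.32,0],[1,-0.95,-0.08,-0.32,0],[1,-0.95,-0.08,-0.32,0],[1,-0.95,-0.08,-0.32,0]]]}}

```text
time_s: 12.08
eef_pos: [0.4973, 0.1751, 0.3569]
orientation: [0.4, 0.9, 0.141, -0.098]
wrist_force: [0.9, 0.8, -0.2]
opening: 0.996
grip_force: 0.0
```

Request:
{"fn": "drive_tool", "kwargs": {"series": [[[1,-0.95,-0.08,-0.32,0],[1,-0.95,-0.08,-0.32,0],[1,-0.95,-0.08,-0.32,0],[1,-0.95,-0.08,-0.32,0],[1,-0.95,-0.08,-0.32,0]]]}}

```text
time_s: 12.7
eef_pos: [0.5564, 0.0926, 0.3581]
orientation: [0.401, 0.9, 0.141, -0.098]
wrist_force: [0.4, 0.9, -0.8]
opening: 1.003
grip_force: 0.0
```

Request:
{"fn": "drive_tool", "kwargs": {"series": [[[1,-0.95,-0.08,-0.32,0],[1,-0.95,-0.08,-0.32,0],[1,-0.95,-0.08,-0.32,0],[1,-0.95,-0.08,-0.32,0],[1,-0.95,-0.08,-0.32,0]]]}}

```text
time_s: 13.32
eef_pos: [0.6151, 0.0107, 0.3593]
orientation: [0.401, 0.9, 0.141, -0.098]
wrist_force: [0.2, -0.5, -1.1]
opening: 1.004
grip_force: 0.0
```

Request:
{"fn": "drive_tool", "kwargs": {"series": [[[1,-0.95,-0.08,-0.32,0],[1,-0.95,-0.08,-0.32,0],[1,-0.95,-0.08,-0.32,0],[1,-0.95,-0.08,-0.32,0],[1,-0.95,-0.08,-0.32,0]]]}}

```text
time_s: 13.95
eef_pos: [0.6738, -0.0709, 0.3604]
orientation: [0.401, 0.9, 0.141, -0.098]
wrist_force: [-0.4, 0.0, 0.2]
opening: 1.004
grip_force: 0.0
```

Request:
{"fn": "drive_tool", "kwargs": {"series": [[[1,0,0,0,1],[1,0,0,0,1],[1,0,0,0,0.4],[1,0,0,0,0],[1,0,0,0,0]]]}}

```text
time_s: 14.58
eef_pos: [0.6732, -0.0701, 0.3604]
orientation: [0.555, 0.814, 0.121, -0.122]
wrist_force: [0.3, -0.3, 0.3]
opening: 1.009
grip_force: 0.0
```

```bash
python3 st.py .666 -.015 .204; python3 - <<'E'
from workcell import arm
from h import *
im=[arm.grab_frame(n)["img"][:,:,::-1] for n in("scene","top")]
cv2.imwrite("pics/m2.png",np.hstack([im[0][0:400,150:550],im[1][0:400,150:550]]))
E
```

```text
14.575 [ 0.673 -0.07   0.36 ] [-0.022  0.401  0.46  -0.34  -1.697 -2.778] [-173.377  -47.154]
[[-0.355  0.933 -0.064]
 [ 0.874  0.355  0.333]
 [ 0.333  0.062 -0.941]]
yang 20.828885635186772 lean x 19.446384592651214 y 3.5800717353854057
rows in tool axes [-0.069  0.153  8.296]
```

View pics/m2.png

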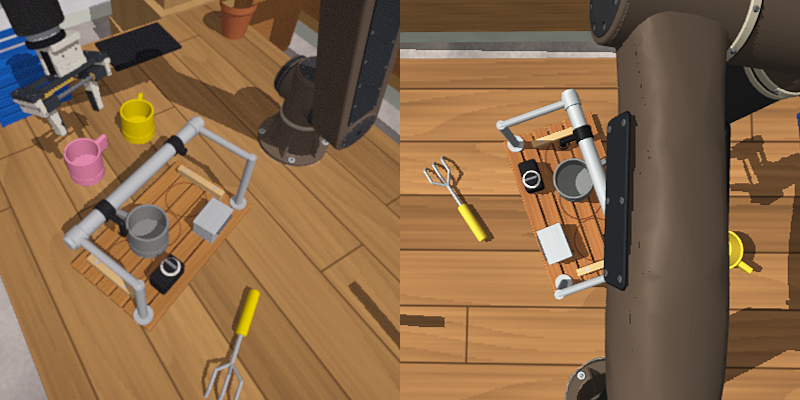

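Request:
{"fn": "drive_tool", "kwargs": {"series": [[[1,0,0,1,0.3],[1,0,0,1,0],[1,0,0,1,0],[1,0,0,1,0],[1,0,0,1,0]]]}}

```text
time_s: 15.3
eef_pos: [0.6666, -0.0363, 0.2659]
orientation: [0.573, 0.801, 0.119, -0.124]
wrist_force: [-0.1, 0.1, 0.2]
opening: 0.999
grip_force: 0.0
```

Request:
{"fn": "drive_tool", "kwargs": {"series": [[[1,0,0,1,0],[1,0,0,1,0],[1,0,0,1,0],[1,0,0,0,0],[1,0,0,0,0]]]}}

```text
time_s: 15.92
eef_pos: [0.6633, -0.0169, 0.2108]
orientation: [0.573, 0.801, 0.119, -0.124]
wrist_force: [-0.5, 0.4, 1.0]
opening: 0.998
grip_force: 0.0
```

```bash
python3 st.py .658 .028 .082; python3 - <<'E'
from workcell import arm
from h import *
im=[arm.grab_frame(n)["img"][:,:,::-1] for n in("scene","top")]
cv2.imwrite("pics/m3.png",cv2.resize(im[0][120:300,180:420],(800,600),interpolation=2))
E
```

```text
15.925 [ 0.663 -0.017  0.211] [ 0.055  0.422  0.165 -0.349 -1.373 -2.789] [-119.922  -55.71 ]
[[-0.312  0.948 -0.063]
 [ 0.889  0.314  0.332]
 [ 0.335  0.048 -0.941]]
yang 18.349227722657115 lean x 19.558265898916332 y 2.7462452858276345
rows in tool axes [-0.079  0.144  6.822]
```

View pics/m3.png

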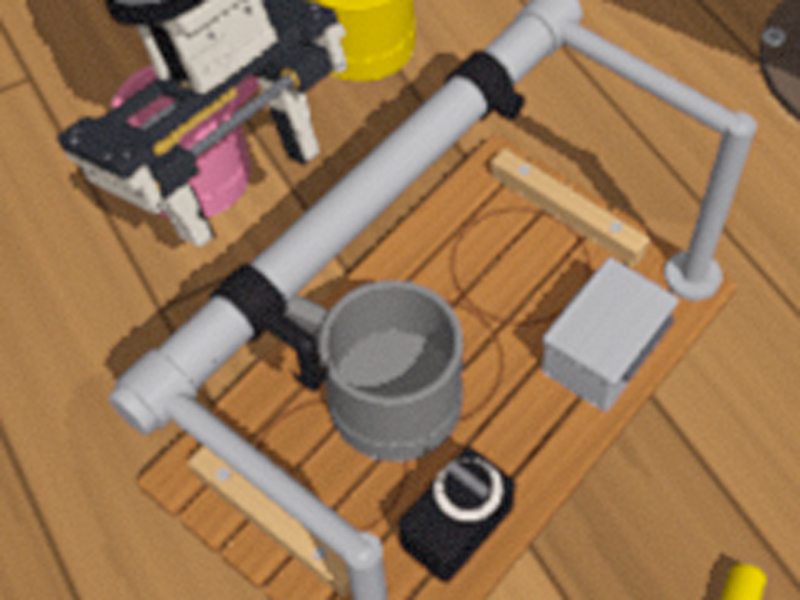

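The fingers are open at crop (205,240) and (300,158), outside the pipe and clear of pink. The handle root shows at (305,310). I continue down along the lean axis.

Request:
{"fn": "drive_tool", "kwargs": {"series": [[[1,0,0,0.8,0],[1,0,0,0.8,0],[1,0,0,0.8,0],[1,0,0,0.8,0],[1,0,0,0.8,0]]]}}

```text
time_s: 16.65
eef_pos: [0.6576, 0.0105, 0.1333]
orientation: [0.573, 0.801, 0.118, -0.125]
wrist_force: [-0.2, 0.8, 0.4]
opening: 1.003
grip_force: 0.0
```

Request:
{"fn": "drive_tool", "kwargs": {"series": [[[1,0,0.15,0.8,0],[1,0,0,0.8,0],[1,0,0,0.8,0],[1,0,0,0.4,0],[1,0,0,0,0]]]}}

```text
time_s: 17.27
eef_pos: [0.6567, 0.0298, 0.0814]
orientation: [0.573, 0.801, 0.118, -0.125]
wrist_force: [-0.5, -0.9, 0.2]
opening: 1.002
grip_force: 0.0
```

```bash
python3 st.py .658 .028 .082; python3 - <<'E'
from workcell import arm
from h import *
im=[arm.grab_frame(n)["img"][:,:,::-1] for n in("scene","top")]
cv2.imwrite("pics/m4.png",np.hstack([cv2.resize(im[0][150:290,210:310],(400,560),interpolation=2),cv2.resize(im[1][100:240,290:390],(400,560),interpolation=2)]))
E
```

```text
17.275 [0.657 0.03  0.081] [ 0.122  0.509  0.005 -0.384 -1.122 -2.757] [-73.777 -65.1  ]
[[-0.311  0.948 -0.065]
 [ 0.889  0.314  0.333]
 [ 0.336  0.046 -0.941]]
yang 18.338502143601243 lean x 19.612669391988355 y 2.6293596921882583
rows in tool axes [-0.089  0.035 -0.061]
```

View pics/m4.png

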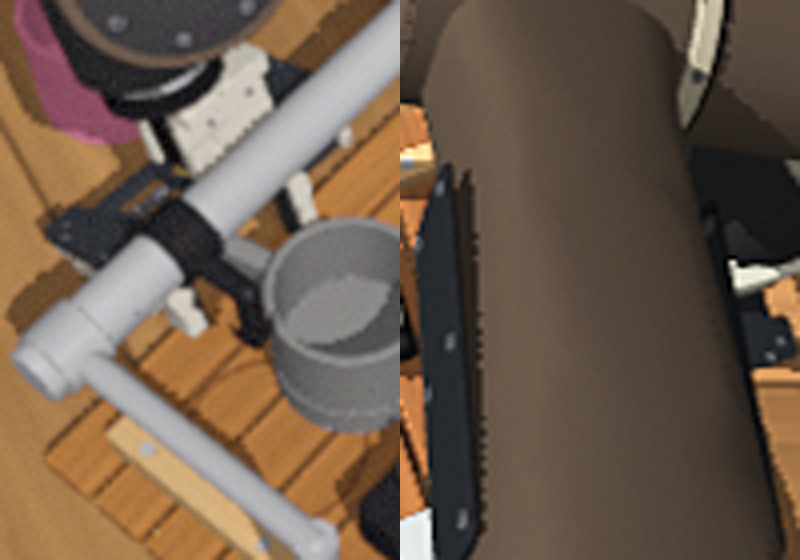

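The fingertips at crop (190,325) and (305,205) straddle the handle (245,255), so I close in stages.

Request:
{"fn": "drive_tool", "kwargs": {"series": [[[0.6,0,0,0,0],[0.45,0,0,0,0],[0.35,0,0,0,0],[0.3,0,0,0,0],[0.3,0,0,0,0]]]}}

```text
time_s: 18.0
eef_pos: [0.657, 0.0296, 0.0821]
orientation: [0.574, 0.801, 0.119, -0.125]
wrist_force: [0.5, 0.3, 0.1]
opening: 0.486
grip_force: 0.0
```

```bash
python3 - <<'E'
from workcell import arm
from h import *
s=arm.read_state();print(s["wrist_force"],s["opening"],s["grip_force"])
im=[arm.grab_frame(n)["img"][:,:,::-1] for n in("scene","top")]
cv2.imwrite("pics/m5.png",cv2.resize(im[0][180:270,220:340],(800,600),interpolation=2))
E
```

```text
[0.45598563 0.30068644 0.08877755] 0.48642841533520415 0.0
```

View pics/m5.png

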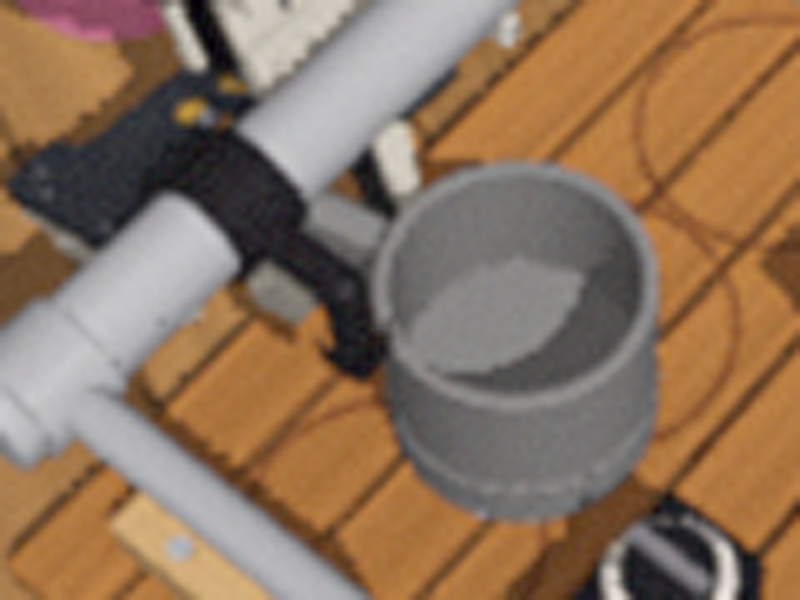

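The handle (345,225) sits between the pads but nearer the near finger (375,190), so I shift 6 mm that way and close.

Request:
{"fn": "drive_tool", "kwargs": {"series": [[[0.4,0,-0.15,0,0],[0.4,0,-0.15,0,0],[0.3,0,0,0,0],[0.25,0,0,0,0],[0.2,0,0,0,0]]]}}

```text
time_s: 18.73
eef_pos: [0.6511, 0.0272, 0.082]
orientation: [0.573, 0.801, 0.118, -0.125]
wrist_force: [-0.5, -3.8, 4.5]
opening: 0.218
grip_force: 29.0
```

Request:
{"fn": "drive_tool", "kwargs": {"series": [[[0.15,0,0,0,0],[0.1,0,0,0,0],[0,0,0,0,0],[0,0,0,0,0],[0,0,0,0,0]]]}}

```text
time_s: 19.35
eef_pos: [0.6509, 0.0271, 0.082]
orientation: [0.573, 0.801, 0.118, -0.125]
wrist_force: [-0.3, -5.3, 5.3]
opening: 0.223
grip_force: 29.0
```

```bash
python3 st.py; python3 - <<'E'
from workcell import arm
from h import *
for n in("scene","top"):
    f=arm.grab_frame(n);cv2.imwrite(f"pics/{n}1.png",f["img"][:,:,::-1])
g=cv2.imread("pics/scene1.png");cv2.imwrite("pics/m6.png",cv2.resize(g[180:270,220:340],(800,600),interpolation=2))
E
```

```text
19.35 [0.651 0.027 0.082] [ 0.119  0.501 -0.008 -0.384 -1.119 -2.753] [-74.394 -58.748]
[[-0.311  0.948 -0.064]
 [ 0.889  0.315  0.332]
 [ 0.335  0.046 -0.941]]
yang 18.351668277147542 lean x 19.57261654260476 y 2.6362924180861986
```

View pics/m6.png

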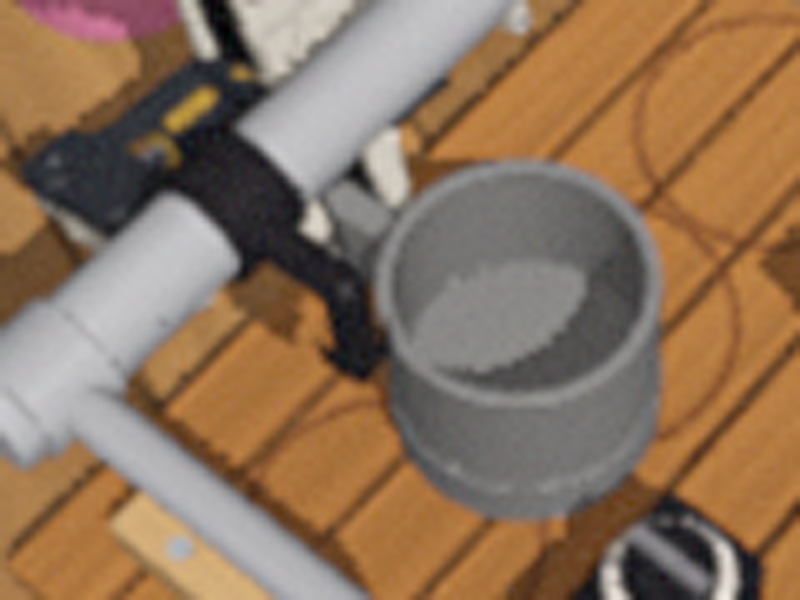

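It's gripped (29 N) and the pot stands level. I slide it 40 mm along the lane and then measure.

Request:
{"fn": "drive_tool", "kwargs": {"series": [[[0,0,0.2,0.01,0],[0,0,0.4,0.02,0],[0,0,0.5,0.025,0],[0,0,0.5,0.025,0],[0,0,0.4,0.02,0]]]}}

```text
time_s: 20.08
eef_pos: [0.6868, 0.0412, 0.082]
orientation: [0.573, 0.801, 0.117, -0.127]
wrist_force: [-7.8, -3.6, 9.6]
opening: 0.223
grip_force: 28.7
```

Request:
{"fn": "drive_tool", "kwargs": {"series": [[[0,0,0.3,0.015,0],[0,0,0.3,0.015,0],[0,0,0.3,0.015,0],[0,0,0.1,0.005,0],[0,0,0,0,0]]]}}

```text
time_s: 20.7
eef_pos: [0.7058, 0.0478, 0.082]
orientation: [0.573, 0.801, 0.117, -0.126]
wrist_force: [-6.6, -2.2, 8.1]
opening: 0.223
grip_force: 28.7
```

```bash
python3 st.py|head -2; python3 - <<'E'
from workcell import arm
from h import *
for n in("scene","top"):
    f=arm.grab_frame(n);cv2.imwrite(f"pics/{n}2.png",f["img"][:,:,::-1])
g=cv2.imread("pics/scene2.png");cv2.imwrite("pics/m7.png",cv2.resize(g[195:300,215:335],(800,600)[0:1]+(600,)if 0 else (686,600),interpolation=2))
E
```

```text
20.7 [0.706 0.048 0.082] [ 0.138  0.576  0.124 -0.378 -1.169 -2.794] [ -73.248 -117.411]
[[-0.311  0.948 -0.068]
```

View pics/m7.png

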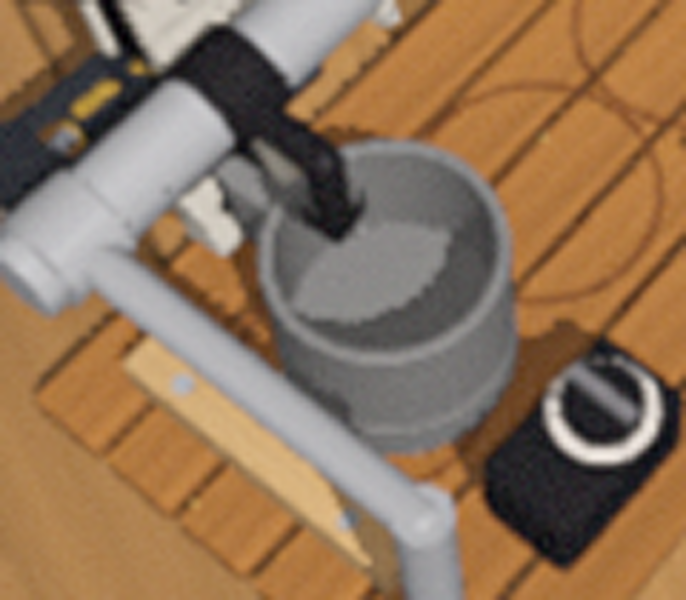

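```bash
python3 - <<'E'
from h import *
from scipy.optimize import least_squares
q=lambda x,y:(215+x/5.717,195+y/5.714);C=lambda x,y:(230+x/4,190+y/4)
for r in([C(*p) for p in[(183,135),(270,58),(355,135),(215,80),(330,80)]],[q(*p) for p in[(260,250),(385,141),(511,245),(300,175),(470,172)]]):
    P=np.array([plane("scene",p,.13)[:2] for p in r]);s=least_squares(lambda c:np.hypot(*(P-c[:2]).T)-.055,[.65,.1]);print(sh(s.x),s.fun.std())
E
```

```text
[  7.07487677 -51.07624497] 0.0011601825840077105
[   8.15576682 -108.66391606] 0.0011262193264670796
```

Request:
{"fn": "drive_tool", "kwargs": {"series": [[[0,0,0.2,0.01,0],[0,0,0.2,0.01,0],[0,0,0.1,0.005,0],[0,0,0.05,0.003,0],[0,0,0,0,0]]]}}

```text
time_s: 21.42
eef_pos: [0.7161, 0.0514, 0.082]
orientation: [0.573, 0.801, 0.117, -0.127]
wrist_force: [-7.7, -3.1, 9.1]
opening: 0.217
grip_force: 28.7
```

Remaining distance is about 7 mm. I creep in while watching the force, trimming 3 mm towards the lane middle.

Request:
{"fn": "drive_tool", "kwargs": {"series": [[[0,-0.05,0.06,0.003,0],[0,-0.05,0.06,0.003,0],[0,-0.05,0.06,0.003,0],[0,0,0.03,0,0],[0,0,0,0,0]]]}}

```text
time_s: 22.05
eef_pos: [0.7205, 0.0509, 0.0816]
orientation: [0.573, 0.801, 0.118, -0.127]
wrist_force: [-9.1, -0.5, 12.9]
opening: 0.21
grip_force: 28.7
```

Request:
{"fn": "drive_tool", "kwargs": {"series": [[[0,0,0.05,0.003,0],[0,0,0.05,0.003,0],[0,0,0,0,0],[0,0,0,0,0],[0,0,0,0,0]]]}}

```text
time_s: 22.68
eef_pos: [0.7215, 0.051, 0.0815]
orientation: [0.573, 0.801, 0.117, -0.128]
wrist_force: [-12.4, -2.0, 13.7]
opening: 0.213
grip_force: 29.2
```

Request:
{"fn": "drive_tool", "kwargs": {"series": [[[0,0,0.05,-0.03,0],[0,0,0.05,0,0],[0,0,0,0,0],[0,0,0,0,0],[0,0,0,0,0]]]}}

```text
time_s: 23.3
eef_pos: [0.7228, 0.051, 0.0814]
orientation: [0.573, 0.801, 0.116, -0.128]
wrist_force: [-13.2, -3.6, 11.6]
opening: 0.215
grip_force: 29.5
```

```bash
python3 st.py|head -2; python3 - <<'E'
from workcell import arm
from h import *
for n in("scene","top"):
    f=arm.grab_frame(n);cv2.imwrite(f"pics/{n}3.png",f["img"][:,:,::-1])
g=cv2.imread("pics/scene3.png")[195:300,215:335];t=cv2.imread("pics/top3.png")[95:200,260:380]
cv2.imwrite("pics/m8.png",cv2.resize(g,(686,600),interpolation=2))
E
```

```text
23.3 [0.723 0.051 0.081] [ 0.14   0.602  0.17  -0.374 -1.191 -2.803] [ -75.92  -134.472]
[[-0.311  0.948 -0.072]
```

View pics/m8.png

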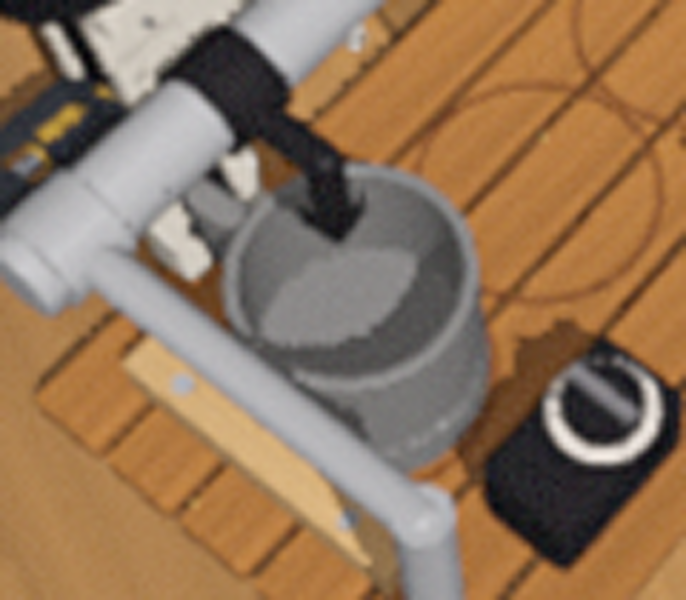

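The pot's rim (cols 224–480, rows 164–387) is now under the dripper (340,240), close to the stop. I've viewed 12 pictures, two over the limit of 10, so from here I use numbers only.

```bash
python3 - <<'E'
from h import *
from scipy.optimize import least_squares
q=lambda x,y:(215+x/5.717,195+y/5.714)
P=np.array([plane("scene",p,.13)[:2] for p in[q(*p) for p in[(224,275),(350,165),(479,270),(265,198),(440,197),(345,386)]]])
s=least_squares(lambda c:np.hypot(*(P-c[:2]).T)-.055,[.7,.1]);print(sh(s.x),s.fun.std(),"tip",sh(plane("scene",q(342,240),.165)),sh(plane("scene",(255.6,250),.055)))
for k in(1,2,3): pass
E
```

```text
[   3.3415836  -124.71258181] 0.0011469089775517295 tip [   4.1506006  -126.42030772] [ -55.39581111 -149.77196034]
```

Request:
{"fn": "drive_tool", "kwargs": {"series": [[[0,0,0.06,0,0],[0,0,0.06,0,0],[0,0,0,0,0],[0,0,0,0,0],[0,0,0,0,0]]]}}

```text
time_s: 24.02
eef_pos: [0.7244, 0.0511, 0.0813]
orientation: [0.573, 0.801, 0.115, -0.128]
wrist_force: [-14.5, -5.2, 11.0]
opening: 0.219
grip_force: 29.9
```

```bash
cat > mv.py <<'E'
import sys,glob
from workcell import arm
from h import *
from scipy.optimize import least_squares
g=arm.grab_frame("scene")["img"][:,:,::-1];n=sys.argv[1];cv2.imwrite(f"pics/scene{n}.png",g)
for r in sys.argv[2:]:
    a=cv2.imread(f"pics/scene{r}.png").astype(np.float32).mean(2);b=g.astype(np.float32).mean(2)
    for nm,(y0,y1,x0,x1) in(("pot right",(228,275,284,303)),("body",(258,280,275,302))):
        T_=a[y0:y1,x0:x1];R_=cv2.matchTemplate(cv2.resize(b[y0-6:y1+6,x0-6:x1+6],None,fx=8,fy=8,interpolation=2),cv2.resize(T_,None,fx=8,fy=8,interpolation=2),cv2.TM_CCOEFF_NORMED)
        m=cv2.minMaxLoc(R_);print(r,nm,(np.array(m[3])/8-6),round(m[1],3))
K=proj("scene",np.array([[*( -.124+S0+0)*ey+T0*ex,.08],[*( -.134+S0)*ey+T0*ex,.08]]));print("px per 10mm -y:",K[1]-K[0])
E
python3 mv.py 4 3
```

```text
3 pot right [-0.125  0.   ] 0.983
3 body [ 0.    -0.125] 0.993
px per 10mm -y: [-2.68259963  2.78761129]
```

Request:
{"fn": "drive_tool", "kwargs": {"series": [[[0,0,0.06,0,0],[0,0,0.06,0,0],[0,0,0,0,0],[0,0,0,0,0],[0,0,0,0,0]]]}}

```text
time_s: 24.7
eef_pos: [0.7261, 0.0512, 0.0812]
orientation: [0.573, 0.801, 0.115, -0.129]
wrist_force: [-15.6, -6.5, 11.6]
opening: 0.225
grip_force: 30.5
```

```bash
python3 mv.py 5 3 4
```

```text
3 pot right [-0.375  0.   ] 0.964
3 body [-0.125 -0.25 ] 0.989
4 pot right [-0.125 -0.125] 0.981
4 body [-0.125 -0.125] 0.994
px per 10mm -y: [-2.68259963  2.78761129]
```

The TCP advanced 3.3 mm while the pot stayed put and the push force rose steadily. The pot is therefore against the stop, with roughly 8 N on it. I release and back out along the lean axis.

Request:
{"fn": "drive_tool", "kwargs": {"series": [[[0.24,0,0,0,0],[0.28,0,0,0,0],[0.35,0,0,0,0],[0.45,0,0,0,0],[0.6,0,0,0,0]]]}}

```text
time_s: 25.38
eef_pos: [0.732, 0.0529, 0.0815]
orientation: [0.573, 0.801, 0.119, -0.125]
wrist_force: [-0.1, 0.7, -0.1]
opening: 0.505
grip_force: 0.0
```

Request:
{"fn": "drive_tool", "kwargs": {"series": [[[0.65,0,0,0,0],[0.65,0,0,0,0],[0.65,0,0,-0.2,0],[0.65,0,0,-0.3,0],[0.65,0,0,-0.4,0]]]}}

```text
time_s: 26.0
eef_pos: [0.7329, 0.0464, 0.0992]
orientation: [0.574, 0.801, 0.119, -0.125]
wrist_force: [0.2, -0.3, 0.8]
opening: 0.652
grip_force: 0.0
```

```bash
python3 mv.py 6 3 5; python3 st.py|head -1
```

```text
3 pot right [ 0.    -0.125] 0.979
3 body [-0.125 -0.125] 0.99
5 pot right [0.25 0.  ] 0.972
5 body [0. 0.] 0.992
px per 10mm -y: [-2.68259963  2.78761129]
26.05 [0.734 0.046 0.101] [ 0.132  0.596  0.205 -0.368 -1.221 -2.811] [ -84.383 -143.006]
```

Request:
{"fn": "drive_tool", "kwargs": {"series": [[[0.65,0,0,-0.8,0],[0.65,0,0,-0.8,0],[0.65,0,0,-0.8,0],[0.65,0,0,-0.8,0],[0.65,0,0,-0.8,0]]]}}

```text
time_s: 26.68
eef_pos: [0.7381, 0.0195, 0.1751]
orientation: [0.574, 0.801, 0.119, -0.124]
wrist_force: [0.4, 0.5, -0.2]
opening: 0.651
grip_force: 0.0
```

Request:
{"fn": "drive_tool", "kwargs": {"series": [[[0.65,0,0,-0.8,0],[0.65,0,0,-0.8,0],[0.65,0,0,-0.5,0],[0.65,0,0,0,0],[0.65,0,0,0,0]]]}}

```text
time_s: 27.3
eef_pos: [0.7403, 0.0062, 0.2127]
orientation: [0.574, 0.801, 0.118, -0.125]
wrist_force: [0.4, 0.3, -0.6]
opening: 0.645
grip_force: 0.0
```

```bash
python3 mv.py 7 3 6; python3 - <<'E'
from workcell import arm
print(arm.job_done())
E
```

```text
3 pot right [-0.125  0.   ] 0.979
3 body [-0.125 -0.125] 0.99
6 pot right [0. 0.] 0.994
6 body [0. 0.] 0.996
px per 10mm -y: [-2.68259963  2.78761129]
the job is handed in; nothing more can be done
None
```

The pot was slid to the far end under the dripper, brought gently against the end stop, and released; I handed the job in at about 27 s, no verdict was shown, and I viewed 12 pictures against the limit of 10.

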